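# Snap the camera post into its stand beside the microscope

### The arm

A 6-joint arm with a two-finger parallel gripper is mounted at the origin on the work surface. World frame = base frame: x ahead of the robot, y to its left, z up, the work surface at z = 0. Lengths are in m, angles in rad, forces in N, time in s.
With the tool pointing down it reaches from about 0.225 to 0.725 m from the base axis. Payload 3.1 kg.
Tool frame: the origin (TCP) lies at the centre of the arm's flange, where the gripper is bolted on; the fingertips stand 173 mm ahead of it and the grasp point (between the pads) lies 155 mm ahead of it (robot.hold_point_z is the distance from the TCP to the grasp point, in m); z points along the fingers, y is the direction in which the jaws open and shut (so a half turn about z gives the same grasp; the last joint's range is limited). The gripper opens to 85 mm and grips with 20 to 120 N. Pads are 22 mm wide; open, the fingers measure 114 mm over their backs; the gripper's body (76 mm by 85 mm) begins 54 mm behind the grasp point. The pads swing forward as they close: fully open they stand 13 mm farther back than shut.
Start: joints at [-1.384, 0.048, 0.099, 1.622, 0, 1.443], TCP at [0.163, -0.499, 0.405] pointing down, gripper open.
Joint ranges: [-2.91, 2.91], [-0.99, 1.94], [-1.21, 1.42], [-2.12, 2.29], [-1.49, 1.47], [-3.14, 3.14]. Speed limits (rad/s): [2.79, 2.79, 3.14, 3.14, 3.14, 3.14].

### API

Orientations are given as [roll, pitch, yaw] about the fixed x, y, z axes, in that order (R = Rz(yaw) Ry(pitch) Rx(roll)).
In Python, from station import robot, eyes gives the robot as it stands. The module is installed in compiled form; this text tells all that it offers.
- The arm moves only by the tool step_arm, never from a script. Its argument "rows" is a list that holds one entry, the list of rows, each a list of 6 numbers: the shift along the tool's x, y, z in mm, then the turn, a rotation vector about the tool's x, y, z in degrees. In form: [[[tx, ty, tz, rx, ry, rz], ...]]. A call has 1 to 8 rows; each row is the pose to reach, as a shift and turn from the pose commanded when the call began, along the tool's axes at that moment; what a row does not reach only later rows make up. A row lasts 1/10 s, in which the tool goes at most 50 mm and 8.59 degrees, less where a joint would pass 70% of its speed; a pose out of reach is approached as far as the arm can. A call with a gripper value outside its range is refused whole. "claw" is the opening in per cent of the stroke, from 0 (shut) to 100 (fully open), set as the call begins (left out, the last holds). The fingers move at their own pace and stop on an object; the grip force is fixed at half the most. Time passes only in rows, so rows that repeat a pose let the fingers close. It gives the time, the measured TCP pose, the force and the opening at its end, in the units of the state.
- robot.observe(): the state, without advancing time (a new reading comes with each control period).
- eyes.camera(name): name is "scene" or "top" or "wrist"; returns a dict with "frame" (420x560x3 uint8, blue, green, red), "fx", "fy", "cx", "cy" (pixels), "position" and "orientation" of the camera in the world; the wrist camera has in their place "tool_from_camera" (4x4, takes a point from camera to tool coordinates, whose origin is the TCP and whose axes are the flange's). Camera axes: x right, y up, looking along -z (the intrinsics and any distortion apply to the point x, -y, -z); pixel columns grow to the right and rows downward; lengths in m; the calibration is good to about 2 mm. A picture is of the moment at which its call begins: read the wrist's pose just before it. There is no depth.
- robot.hand_in(): hands the job in, once; it reports no verdict.
The state is a dict: "time": time; "joint_positions": joint angles; "joint_vel": joint speeds; "joint_efforts": joint torques, N m; "ee_pos": TCP position; "ee_rot": TCP orientation; "ft_force": force on the tool from outside, world axes, zero at the start; "moment": the same for the moment, N m; "gripper_width": finger opening in m.
Only numpy, scipy, OpenCV 4.12 (cv2) and the standard library are available. Lean on these libraries where they do the work, as an engineer would, in place of code of your own. Each camera call takes 0.05 s, during which the arm holds its last target.

### The job

Take the post with the small box camera on top out of the white rack, pinching its spring button flush between the fingers, and slide it down into the stand's square tube with the button on the same side as the hole in the tube. Seat it fully home and let go, so that the button pops out through the hole; leave the lamp post hanging in the rack.

Things in the scene. Friction and masses are not known exactly. Their poses are not given: they have to be found in the camera images.
- cam_grip (a point): Loose 28 mm square aluminium camera post hanging in the rack, 136 mm long, 0.3 kg; tapered foot; black camera 22 x 34 x 16 on top, lens to +y. Point: on its axis at grip height (mid thumb pad), 104 above the foot tip, 32 below the top; z up, x to the spring button side, -x face plain. Black collar 60 (x) x 44 (y) x 6, underside 34 below the point, rests on the rack, later on the tube's rim.
- spring_button (a joint): Camera post's button: 0 out, 0.008 m flush; 5 N holds it flush, springs out when let go. One sliding piece in the +x face: black thumb pad 14 wide, 32 tall, level with cam_grip, and steel nub 12 x 12, 58 mm lower. Out, both stand 22 mm from the axis. Fingers closing along the post's x on the pad push both flush (grip then 28 mm wide); else the nub hits the tube's rim and stops the post.
- tube_mouth (a point): Rim centre of the fixed stand's upright square tube, 95 mm above the table, 40 outside, 32 inside, 83 deep, plain rim. z up, x to the wall with the hole (24 wide, 22 tall, centre 24 below the rim). The 12 mm base plate reaches 90 mm to that side, 40 to the other. Post home: its collar on the rim, cam_grip 34 above this point, post's x along this x, nub in the hole.
- lamp_grip (a point): Lamp post, a bystander: same post, collar, point and axes, but a round white lamp head, 24 mm. It hangs with the camera post and a flat grey cap in the three holes, 100 mm apart in a row, of the fixed white rack (top 85 mm above the table, 84 x 330 mm); a post lifts straight out, free of the rack after 70 mm. Its top is 151 above the table: carry the camera post over it. Leave it hanging.

How it is judged:
By the outcome, as a careful person would: the job done as asked, in the order asked, and still so for the second after the job is handed in, with the robot touching nothing.
It also fails if it takes over 38 s, if anything falls off the work surface, if the arm or the gripper's body presses on something with over 40 N, if the wrist force passes 120 N, or if a joint passes its speed limit or range.

## Working session

There is one attempt and no reset: what is moved stays moved. The work goes in short steps, Python scripts to look and compute and a tool call to move; the robot and the scene stay as the last step left them, time stands still between calls to the robot, and variables do not carry over. Pictures are saved under pics/ and viewed, and the job is handed in when it is done.

Besides the shell and the picture viewer there is one more tool, called after ">>>" by a JSON object that holds its "method" and its "body", one argument or row to a line. step_arm: Moves the arm, as the interface text tells. Its arguments: {"type":"object","properties":{"rows":{"type":"array","items":{"type":"array","items":{"type":"array","items":{"type":"number"}}}},"claw":{"type":"number"}},"required":["rows"]}

```bash
mkdir -p pics; python3 - <<'E'
from station import robot, eyes
import cv2,json
print(robot.observe())
for n in ["scene","top","wrist"]:
    c=eyes.camera(n); cv2.imwrite(f"pics/{n}0.png",c["frame"])
    print(n,{k:(v.tolist() if hasattr(v,'tolist') else v) for k,v in c.items() if k!="frame"})
E
```

```text
{'time': 0.0, 'joint_positions': array([-1.38378341e+00,  4.87244931e-02,  9.75575261e-02,  1.62198621e+00,
        2.31933398e-05,  1.44301890e+00]), 'joint_vel': array([-6.50905061e-04, -1.59143668e-03, -1.44529039e-03, -1.34832704e-03,
       -1.56507859e-03,  3.27165175e-05]), 'joint_efforts': array([-2.90989256e-04, -3.38782954e+01,  3.20014572e+01,  2.03877676e-02,
       -4.71613941e-05, -2.14193420e-06]), 'ee_pos': array([ 0.16251143, -0.49899003,  0.40351012]), 'ee_rot': array([-3.13925798e+00, -3.23336949e-04,  3.14789940e-01]), 'ft_force': array([ 0.3292865 , -0.35754716,  0.34755028]), 'moment': array([-0.028488  , -0.00321414, -0.02116927]), 'gripper_width': 0.08547185782601226}
scene {'fx': 398.17012261731014, 'fy': 398.17012261731014, 'cx': 284.55504974651495, 'cy': 209.39858595921686, 'position': [1.0673544885966197, -0.19914921589582, 0.6966575627010988], 'orientation': [0.7813979253347967, -0.004463325975201826, 1.2446141807131814]}
top {'fx': 406.1811442996007, 'fy': 406.1811442996007, 'cx': 274.4272854784069, 'cy': 211.2573183759532, 'position': [0.405726583655527, -0.022160611872672036, 0.9795806904993482], 'orientation': [0.12463154716999458, 0.014684502370087005, -1.5773752992409786]}
wrist {'fx': 334.89855492482343, 'fy': 334.89855492482343, 'cx': 282.60386975368743, 'cy': 209.98697897054902, 'tool_from_camera': [[0.0006330213277801677, 0.9448157184979629, 0.327601674847942, 0.08529518442657763], [0.9999997230255214, -0.0007263282079271333, 0.00016246911806395344, 0.0006653363568852599], [0.0003914497139235726, 0.32760148126422217, -0.9448159165893686, 0.030772804941497978], [0.0, 0.0, 0.0, 1.0]]}
```

View pics/scene0.png

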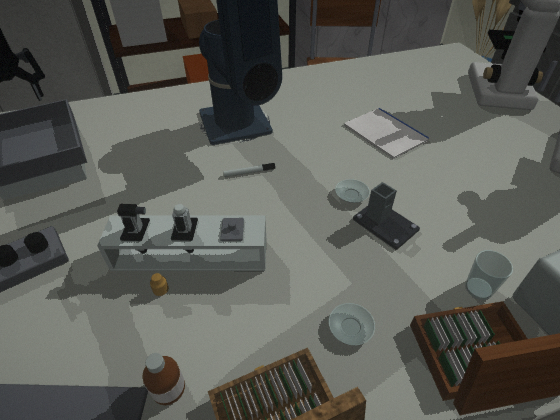

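View pics/top0.png

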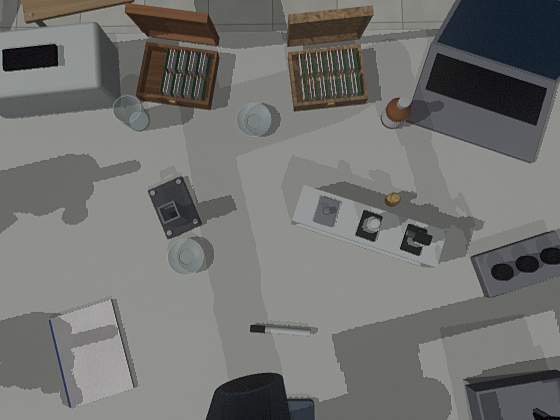

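View pics/wrist0.png

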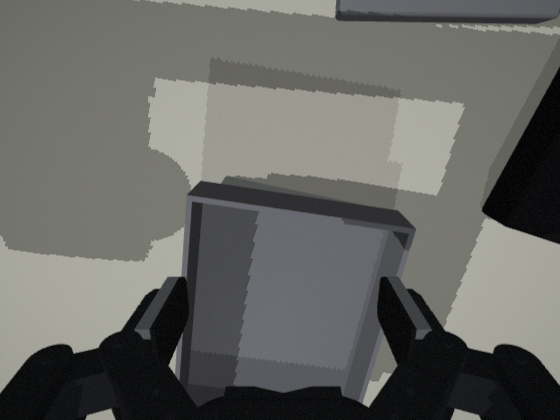

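The scene view shows the camera post at about (130,222), the lamp at (182,222) and the cap at (232,228). The stand tube is at (382,200), with the base plate toward its lower right. I'll zoom in for detail.

```bash
python3 - <<'E'
import cv2,numpy as np
t=cv2.imread("pics/top0.png");s=cv2.imread("pics/scene0.png")
def z(im,x0,y0,w,h,k): return cv2.resize(im[y0:y0+h,x0:x0+w],None,fx=k,fy=k,interpolation=cv2.INTER_CUBIC)
cv2.imwrite("pics/z1.png",z(t,285,175,165,100,4.8))
cv2.imwrite("pics/z2.png",z(t,135,165,80,80,7))
cv2.imwrite("pics/z3.png",z(s,95,190,180,90,4.4))
cv2.imwrite("pics/z4.png",z(s,320,165,110,90,6))
E
```

```text
(no output)
```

View pics/z1.png

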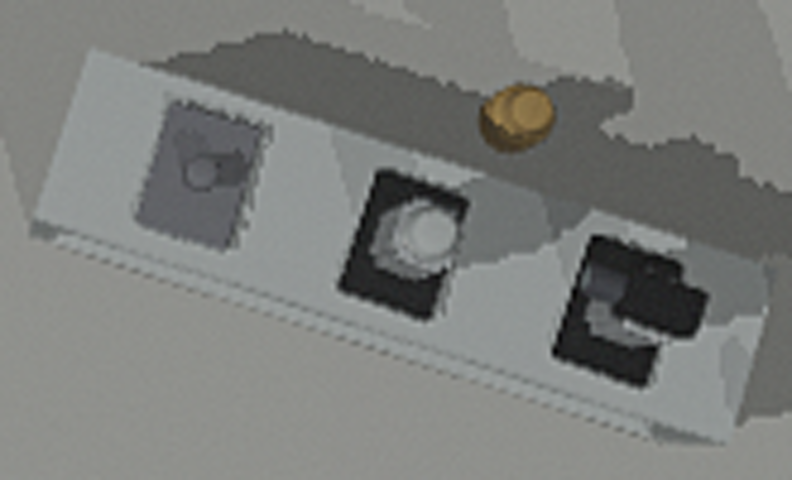

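View pics/z2.png

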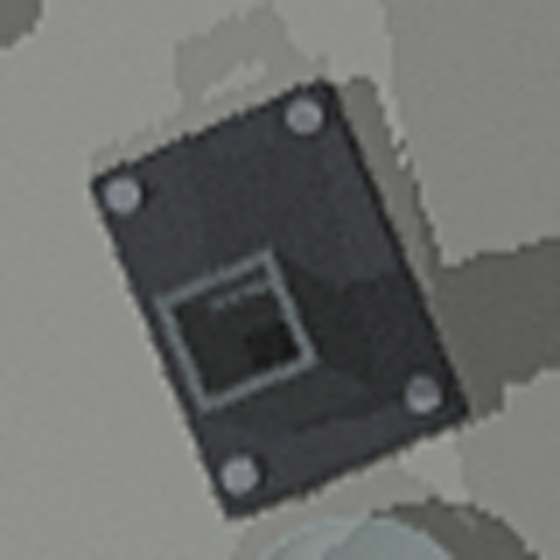

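View pics/z3.png

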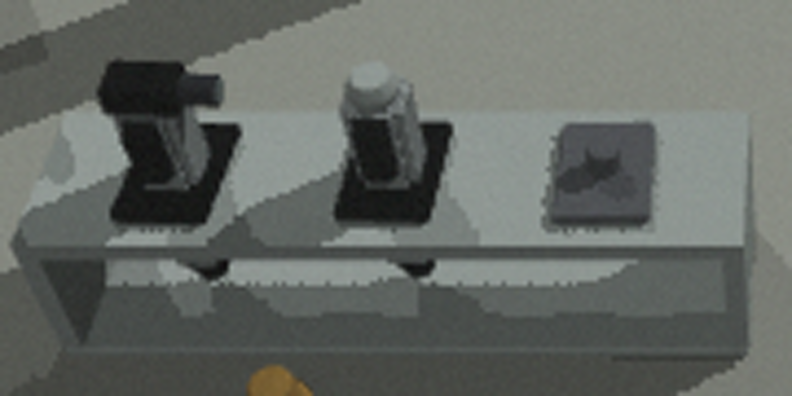

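View pics/z4.png

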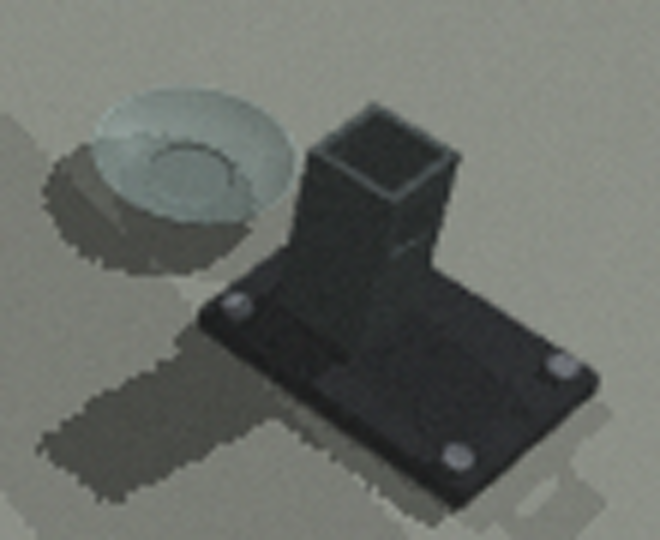

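```bash
cat > h.py <<'E'
import numpy as np
from scipy.spatial.transform import Rotation as R
from scipy.optimize import least_squares
CAL={'scene':dict(f=398.17012,c=(284.55505,209.39859),p=[1.0673544885966197,-0.19914921589582,0.6966575627010988],o=[0.7813979253347967,-0.004463325975201826,1.2446141807131814]),
'top':dict(f=406.181144,c=(274.427285,211.257318),p=[0.405726583655527,-0.022160611872672036,0.9795806904993482],o=[0.12463154716999458,0.014684502370087005,-1.5773752992409786])}
T_TC=np.array([[0.0006330213277801677,0.9448157184979629,0.327601674847942,0.08529518442657763],[0.9999997230255214,-0.0007263282079271333,0.00016246911806395344,0.0006653363568852599],[0.0003914497139235726,0.32760148126422217,-0.9448159165893686,0.030772804941497978],[0,0,0,1]])
WF=334.898555;WC=(282.60387,209.986979)
def proj(cam,P):
    k=CAL[cam];q=(np.asarray(P)-k['p'])@R.from_euler('xyz',k['o']).as_matrix()
    return np.stack([k['c'][0]+k['f']*q[:,0]/-q[:,2],k['c'][1]-k['f']*q[:,1]/-q[:,2]],1)
def projw(ee,P):
    Rt=R.from_euler('xyz',ee[3:]).as_matrix(); t=(np.asarray(P)-ee[:3])@Rt
    q=(t-T_TC[:3,3])@T_TC[:3,:3]
    return np.stack([WC[0]+WF*q[:,0]/-q[:,2],WC[1]-WF*q[:,1]/-q[:,2]],1)
def pts(pose,L):
    c,s=np.cos(pose[2]),np.sin(pose[2]);L=np.asarray(L,float)
    return np.stack([pose[0]+c*L[:,0]-s*L[:,1],pose[1]+s*L[:,0]+c*L[:,1],L[:,2]],1)
def fit(obs,x0):
    # obs list of (projfn, L, uv)
    f=lambda x:np.concatenate([(p(pts(x,L))-np.asarray(uv)).ravel() for p,L,uv in obs])
    r=least_squares(f,x0); return r.x,f(r.x).reshape(-1,2)
E
python3 - <<'E'
from h import *
from functools import partial
T=partial(proj,'top');S=partial(proj,'scene')
zz=lambda a,k,o:np.asarray(a,float)/k+np.array(o)
Z1=lambda a:zz(a,4.8,(285,175));Z2=lambda a:zz(a,7,(135,165));Z3=lambda a:zz(a,4.4,(95,190));Z4=lambda a:zz(a,6,(320,165))
C=[(.03,.022,.091),(-.03,.022,.091),(-.03,-.022,.091),(.03,-.022,.091)]
sh=lambda L,dy:[(a,b+dy,c) for a,b,c in L]
tc=(T,[C[0],C[1],C[2]],Z1([(597,235),(553,355),(645,387)]))
tl=(T,sh(C,.1),Z1([(377,167),(338,292),(432,320),(468,195)]))
sc=(S,[C[3],C[0],C[1]],Z3([(112,221),(208,223),(241,125)]))
sl=(S,sh([C[3],C[0],C[1]],.1),Z3([(335,220),(430,222),(453,123)]))
for o in ([tc],[tc,tl],[sc,sl],[tc,tl,sc,sl]):
    x,r=fit(o,[.4,-.3,-.3]);print("rack cam",x.round(4),np.degrees(x[2]).round(2),abs(r).max().round(2))
h=.02;Q=[(h,-h,.095),(h,h,.095),(-h,h,.095),(-h,-h,.095)]
ta=(T,Q,Z2([(270,250),(158,298),(207,408),(317,357)]))
# scene: near corners
sa=(S,Q,Z4([(393,196),(460,155),(375,104),(310,152)]))
for o in ([ta],[sa],[ta,sa]):
    for y0 in (.3,):
        x,r=fit(o,[.4,.2,y0]);print("tube",x.round(4),np.degrees(x[2]).round(2),abs(r).max().round(2),r.round(1).tolist())
E
```

```text
rack cam [ 0.4522 -0.3137 -0.3757] -21.53 0.7
rack cam [ 0.4525 -0.3124 -0.3195] -18.31 1.71
rack cam [ 0.4563 -0.3104 -0.3221] -18.45 0.41
rack cam [ 0.4539 -0.3116 -0.317 ] -18.16 2.18
tube [0.5173 0.2224 0.4269] 24.46 0.78 [[0.2, -0.8], [-0.4, -0.1], [-0.4, 0.6], [0.6, 0.2]]
tube [0.5158 0.2255 0.4118] 23.59 1.23 [[0.2, 1.2], [0.1, -0.2], [-0.0, -0.5], [-0.3, -0.6]]
tube [0.5171 0.2236 0.4208] 24.11 1.79 [[-0.3, -0.7], [-0.9, -0.1], [-1.0, 0.7], [0.0, 0.4], [-0.2, 1.8], [-0.4, 0.2], [-0.6, 0.0], [-0.8, -0.0]]
```

```bash
cat > go.py <<'E'
import sys
from h import *
from station import robot
def move(x,y,z,yawdeg):
    o=robot.observe();p=np.array(o['ee_pos']);r=R.from_euler('xyz',o['ee_rot'])
    g=R.from_euler('xyz',[np.pi,0,np.radians(yawdeg)])
    t=r.inv().apply(np.array([x,y,z])-p)*1000;w=(r.inv()*g).as_rotvec(degrees=True)
    print('t',o['time'],'pos',p.round(4),'rpy',np.degrees(o['ee_rot']).round(2),'q',np.round(o['joint_positions'],2),'w',round(o['gripper_width'],4),'F',np.round(o['ft_force'],1))
    print('shift',t.round(1),'rot',w.round(2), 'hold',robot.hold_point_z)
if __name__=='__main__': move(*map(float,sys.argv[1:]))
E
python3 go.py .453 -.312 .405 71
```

```text
t 0.15 pos [ 0.1625 -0.499   0.4038] rpy [-1.7989e+02 -1.0000e-02  1.8040e+01] q [-1.38  0.05  0.1   1.62  0.    1.44] w 0.0853 F [-0.1  0.  -0.5]
shift [334.1 -87.9  -1. ] rot [ -0.09  -0.06 -52.96] hold 0.1547
```

>>> {"method": "step_arm", "body": {
  "rows": [
    [[334,-88,-1,0,0,-53],[334,-88,-1,0,0,-53],[334,-88,-1,0,0,-53],[334,-88,-1,0,0,-53],[334,-88,-1,0,0,-53],[334,-88,-1,0,0,-53],[334,-88,-1,0,0,-53],[334,-88,-1,0,0,-53]]
  ],
  "claw": 100
}}

```text
time: 0.95
ee_pos: [0.4565, -0.3087, 0.4048]
ee_rot: [3.141, -0.003, 1.247]
ft_force: [-0.6, -1.1, -0.0]
gripper_width: 0.0853
```

>>> {"method": "step_arm", "body": {
  "rows": [
    [[0,0,0,0,0,0],[0,0,0,0,0,0],[0,0,0,0,0,0]]
  ]
}}

```text
time: 1.25
ee_pos: [0.4519, -0.313, 0.4057]
ee_rot: [-3.141, 0.0, 1.237]
ft_force: [0.3, -0.2, -0.1]
gripper_width: 0.0855
```

```bash
python3 go.py .453 -.312 .405 71; python3 - <<'E'
from station import robot, eyes
import cv2
c=eyes.camera("wrist");cv2.imwrite("pics/w1.png",c["frame"]);print(robot.observe()['ee_pos'])
cv2.imwrite("pics/w1z.png",cv2.resize(c["frame"],None,fx=1.42,fy=1.42))
E
```

```text
t 1.25 pos [ 0.4519 -0.313   0.4057] rpy [-1.7998e+02  1.0000e-02  7.0900e+01] q [-0.73  0.11  0.17  1.63 -0.    1.18] w 0.0855 F [ 0.3 -0.2 -0.1]
shift [1.4 0.7 0.7] rot [-0.02  0.01 -0.1 ] hold 0.1547
[ 0.45183498 -0.31309076  0.40576011]
```

View pics/w1z.png

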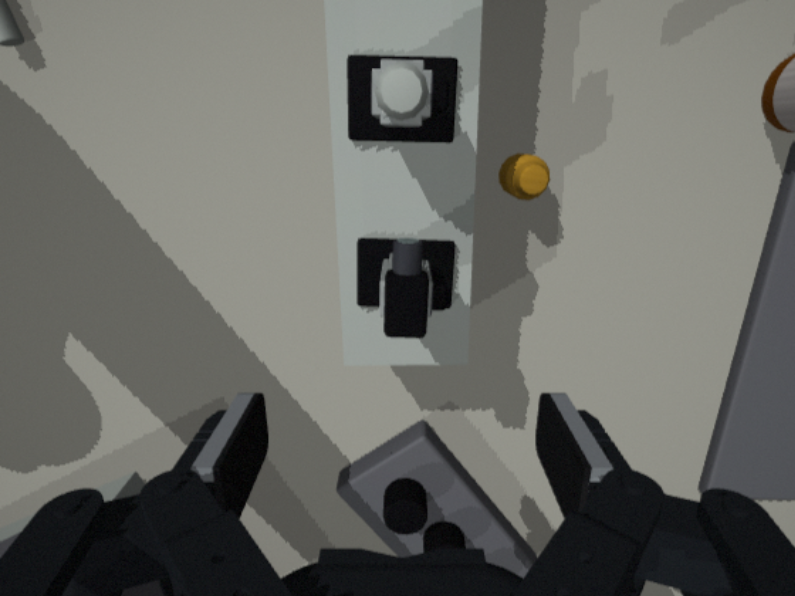

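```bash
python3 - <<'E'
from h import *
import cv2
ee=np.r_[0.45183498,-0.31309076,0.40576,np.pi*(179.98/-180),0,np.radians(70.9)]
W=lambda P:projw(ee,P)
C=[(.03,.022,.091),(-.03,.022,.091),(-.03,-.022,.091),(.03,-.022,.091)]
cam=(W,C,np.array([(454,241),(359,239),(357,306),(452,309)])/1.42)
L=[(a,b+.1,c) for a,b,c in C]
lam=(W,L,np.array([(457,57),(348,56),(348,140),(454,142)])/1.42)
for o in ([cam],[lam],[cam,lam]):
    x,r=fit(o,[.45,-.31,-.3]);print(x.round(4),np.degrees(x[2]).round(2),r.round(1).tolist())
f=cv2.imread('pics/w1.png');cv2.imwrite('pics/w1c.png',cv2.resize(f[20:260,225:355],None,fx=2.4*1,fy=2.4,interpolation=cv2.INTER_CUBIC))
cv2.imwrite('pics/w1d.png',cv2.resize(f[150:250,230:350],None,fx=6,fy=6,interpolation=cv2.INTER_CUBIC))
E
```

```text
[ 0.4555 -0.3119 -0.3592] -20.58 [[1.4, 0.0], [-1.4, -0.4], [0.2, 0.5], [-0.3, 0.0]]
[ 0.452  -0.3103 -0.3473] -19.9 [[0.8, -0.3], [-1.1, -0.8], [0.2, 0.8], [0.0, 0.5]]
[ 0.4548 -0.3114 -0.3248] -18.61 [[-0.4, -1.4], [-3.2, 0.5], [0.1, 1.3], [-0.4, -1.3], [1.1, -1.1], [-0.8, 0.3], [1.7, 1.8], [1.5, -0.2]]
```

View pics/w1d.png

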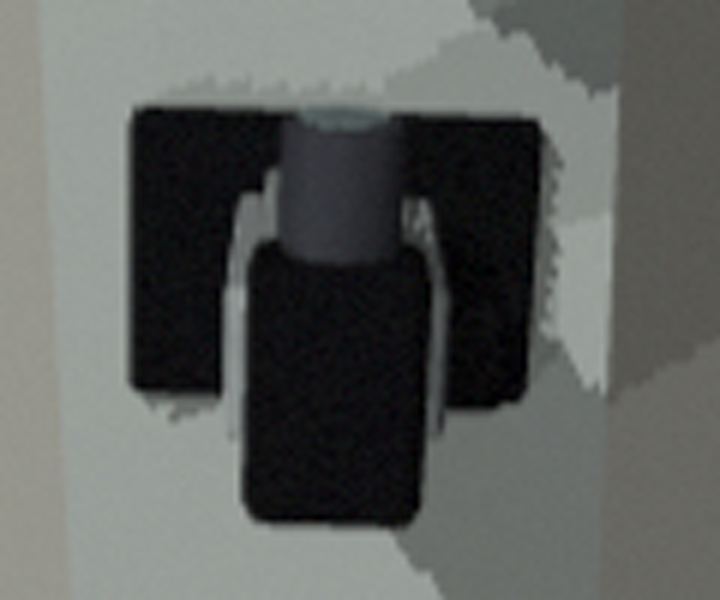

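```bash
python3 - <<'E'
from h import *
ee=np.r_[0.45183498,-0.31309076,0.40576,np.pi*(179.98/-180),0,np.radians(70.9)]
W=lambda P:projw(ee,P)
C=[(.03,.022,.091),(-.03,.022,.091),(-.03,-.022,.091),(.03,-.022,.091)]
cam=(W,C,np.array([(541,120),(131,107),(131,392),(526,408)])/6+[230-.5,150-.5])
x,r=fit([cam],[.45,-.31,-.3]);print(x.round(4),np.degrees(x[2]).round(2),r.round(1).tolist())
E
python3 go.py .4552 -.312 .30 69.2
python3 go.py .4552 -.312 .274 69.2
```

```text
[ 0.4551 -0.3113 -0.3646] -20.89 [[0.9, -0.1], [-0.5, -0.1], [-0.5, 0.5], [0.0, -0.2]]
t 1.3 pos [ 0.4518 -0.3131  0.4058] rpy [-1.7999e+02  1.0000e-02  7.0900e+01] q [-0.73  0.11  0.17  1.63 -0.    1.18] w 0.0851 F [-0.8 -0.1  0.2]
shift [  2.1   2.8 105.8] rot [-0.01  0.01  1.7 ] hold 0.1547
t 1.3 pos [ 0.4518 -0.3131  0.4058] rpy [-1.7999e+02  1.0000e-02  7.0900e+01] q [-0.73  0.11  0.17  1.63 -0.    1.18] w 0.0851 F [-0.8 -0.1  0.2]
shift [  2.2   2.8 131.8] rot [-0.01  0.01  1.7 ] hold 0.1547
```

>>> {"method": "step_arm", "body": {
  "rows": [
    [[2.5,2.6,20,0,0,1.7],[2.5,2.6,50,0,0,1.7],[2.5,2.6,80,0,0,1.7],[2.5,2.6,105,0,0,1.7],[2.5,2.6,122,0,0,1.7],[2.5,2.6,131.5,0,0,1.7],[2.5,2.6,131.5,0,0,1.7],[2.5,2.6,131.5,0,0,1.7]]
  ]
}}

```text
time: 2.1
ee_pos: [0.456, -0.3112, 0.2751]
ee_rot: [3.14, 0.0, 1.209]
ft_force: [0.4, -1.1, 0.2]
gripper_width: 0.0855
```

```bash
python3 go.py .4551 -.3116 .274 69.1; python3 - <<'E'
from station import robot, eyes
import cv2
c=eyes.camera("wrist")["frame"];s=eyes.camera("scene")["frame"]
import numpy as np
a=cv2.resize(c[100:420,120:440],(400,400));b=cv2.resize(s[150:290,70:210],(400,400),interpolation=cv2.INTER_CUBIC)
cv2.imwrite("pics/g1.png",np.hstack([a,b]))
E
```

```text
t 2.1 pos [ 0.456  -0.3112  0.2751] rpy [1.7993e+02 2.0000e-02 6.9280e+01] q [-0.72  0.13 -0.07  1.37  0.    1.21] w 0.0855 F [ 0.4 -1.1  0.2]
shift [-0.7 -0.7  1.1] rot [0.07 0.02 0.18] hold 0.1547
```

View pics/g1.png

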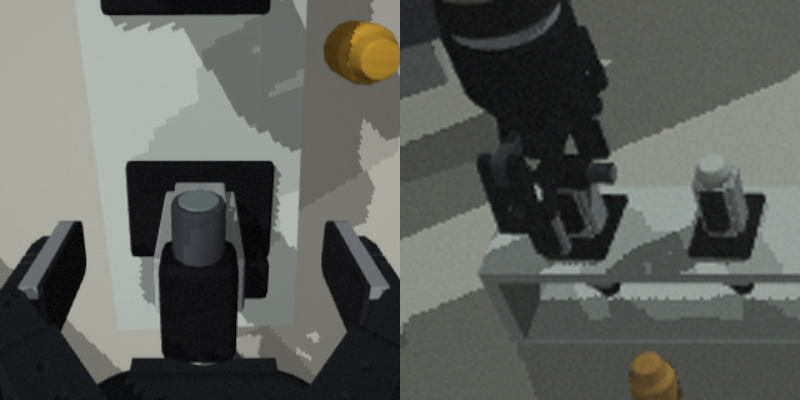

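>>> {"method": "step_arm", "body": {
  "rows": [
    [[0,0,0,0,0,0],[0,0,0,0,0,0],[0,0,0,0,0,0],[0,0,0,0,0,0],[0,0,0,0,0,0],[0,0,0,0,0,0],[0,0,0,0,0,0],[0,0,0,0,0,0]]
  ],
  "claw": 0
}}

```text
time: 3.0
ee_pos: [0.456, -0.3106, 0.2753]
ee_rot: [3.142, 0.001, 1.21]
ft_force: [-2.5, 0.9, 5.0]
gripper_width: 0.0275
```

```bash
python3 go.py .4551 -.3116 .274 69.1; python3 - <<'E'
from station import robot, eyes
import cv2
c=eyes.camera("wrist")["frame"];s=eyes.camera("scene")["frame"]
import numpy as np
a=cv2.resize(c[100:420,120:440],(400,400));b=cv2.resize(s[150:290,70:210],(400,400),interpolation=cv2.INTER_CUBIC)
cv2.imwrite("pics/g2.png",np.hstack([a,b]))
E
```

```text
t 3.0 pos [ 0.456  -0.3106  0.2753] rpy [1.800e+02 4.000e-02 6.934e+01] q [-0.72  0.13 -0.07  1.37 -0.    1.21] w 0.0275 F [-2.5  0.9  5. ]
shift [-1.3 -0.4  1.3] rot [0.   0.04 0.24] hold 0.1547
```

View pics/g2.png

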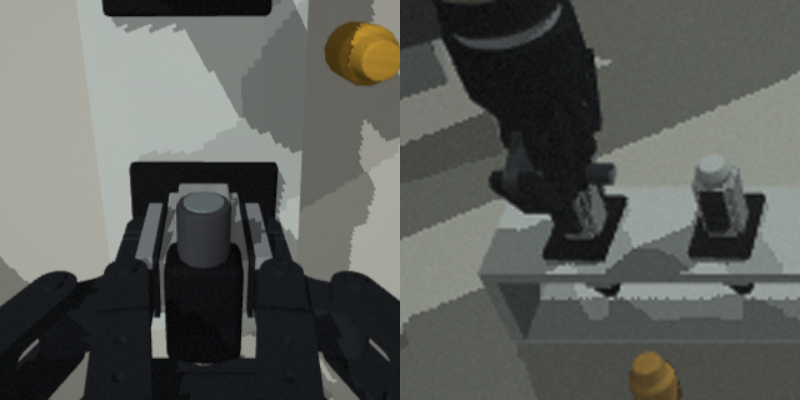

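Opening is 27.5 mm, so the button is flush. I'll lift straight up.

>>> {"method": "step_arm", "body": {
  "rows": [
    [[0,0,-6,0,0,0],[0,0,-18,0,0,0],[0,0,-35,0,0,0],[0,0,-60,0,0,0],[0,0,-90,0,0,0],[0,0,-120,0,0,0],[0,0,-150,0,0,0],[0,0,-172,0,0,0]]
  ]
}}

```text
time: 3.9
ee_pos: [0.4562, -0.3105, 0.4486]
ee_rot: [3.14, 0.001, 1.21]
ft_force: [-0.1, -0.5, -3.6]
gripper_width: 0.0274
```

```bash
python3 go.py .517 .2235 .445 114; python3 - <<'E'
from station import robot, eyes
import cv2
c=eyes.camera("wrist")["frame"];s=eyes.camera("scene")["frame"]
import numpy as np
a=cv2.resize(c[100:420,120:440],(400,400));b=cv2.resize(s[90:290,50:250],(400,400),interpolation=cv2.INTER_CUBIC)
cv2.imwrite("pics/g3.png",np.hstack([a,b]))
E
```

```text
t 3.9 pos [ 0.4562 -0.3105  0.4486] rpy [1.7989e+02 3.0000e-02 6.9340e+01] q [-0.72  0.13  0.28  1.71  0.    1.21] w 0.0274 F [-0.1 -0.5 -3.6]
shift [ 521.2 -131.5    3.1] rot [  0.09   0.07 -44.66] hold 0.1547
```

View pics/g3.png

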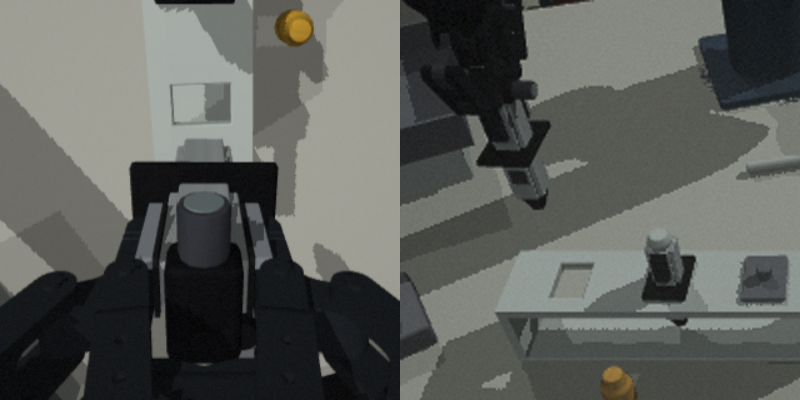

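```bash
cat > coll.py <<'E'
from h import *
def tool_pt(u,v,z):
    d=T_TC[:3,:3]@np.array([(u-WC[0])/WF,-(v-WC[1])/WF,-1]);o=T_TC[:3,3]
    return o+d*(z-o[2])/d[2]
if __name__=='__main__':
    a=tool_pt(224.8,230.4,.1843);b=tool_pt(341.6,230.4,.1843);print(a*1000,b*1000,(b-a)[:2]*1000)
E
python3 coll.py
python3 - <<'E'
import cv2
from station import eyes
f=eyes.camera("wrist")["frame"];cv2.imwrite('pics/g3z.png',cv2.resize(f[200:330,210:360],None,fx=5,fy=4.5,interpolation=cv2.INTER_CUBIC))
E
```

```text
[ 21.32965366 -28.0086227  184.3       ] [ 21.37574168  29.88675956 184.3       ] [4.60880160e-02 5.78953823e+01]
```

View pics/g3z.png

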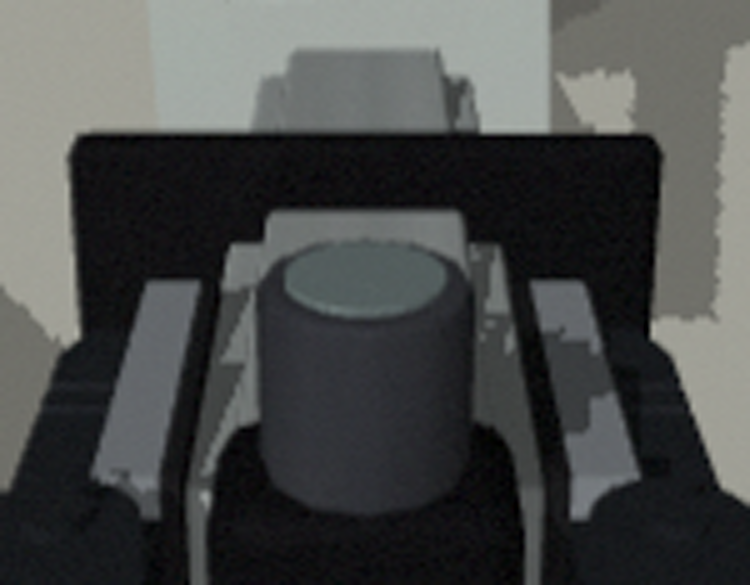

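```bash
python3 go.py .55 .150 .448 114
```

```text
t 4.05 pos [ 0.4565 -0.3108  0.448 ] rpy [1.7979e+02 7.0000e-02 6.9340e+01] q [-0.72  0.13  0.28  1.71  0.    1.21] w 0.0273 F [-0.3 -0.5 -4. ]
shift [464.1 -75.1  -0.8] rot [  0.17   0.15 -44.66] hold 0.1547
```

>>> {"method": "step_arm", "body": {
  "rows": [
    [[15,-2,0,0,0,-2],[45,-7,0,0,0,-5],[85,-14,0,0,0,-9],[125,-20,0,0,0,-13],[165,-27,0,0,0,-17],[205,-33,0,0,0,-21],[245,-40,0,0,0,-25],[285,-46,0,0,0,-29]]
  ]
}}

```text
time: 4.85
ee_pos: [0.513, -0.025, 0.4436]
ee_rot: [-3.137, -0.002, 1.721]
ft_force: [0.9, 0.0, -3.3]
gripper_width: 0.0269
```

```bash
python3 go.py .55 .150 .448 114
```

```text
t 4.85 pos [ 0.513  -0.025   0.4436] rpy [-1.7976e+02 -1.2000e-01  9.8610e+01] q [-0.18  0.04  0.16  1.7   0.    1.24] w 0.0269 F [ 0.9  0.  -3.3]
shift [167.5  62.7  -4.3] rot [ -0.22  -0.15 -15.39] hold 0.1547
```

>>> {"method": "step_arm", "body": {
  "rows": [
    [[40,15,-1,0,0,-4],[80,30,-2,0,0,-8],[115,43,-3,0,0,-12],[145,54,-4,0,0,-14],[161,60,-4,0,0,-15.4],[167,62.5,-4,0,0,-15.4],[167,62.5,-4,0,0,-15.4],[167,62.5,-4,0,0,-15.4]]
  ]
}}

```text
time: 5.65
ee_pos: [0.5511, 0.1457, 0.4497]
ee_rot: [-3.14, 0.001, 1.984]
ft_force: [-0.0, -0.1, -3.2]
gripper_width: 0.0273
```

>>> {"method": "step_arm", "body": {
  "rows": [
    [[0,0,0,0,0,0],[0,0,0,0,0,0]]
  ]
}}

```text
time: 5.85
ee_pos: [0.5513, 0.1454, 0.4504]
ee_rot: [3.141, 0.0, 1.983]
ft_force: [0.5, -0.4, -3.9]
gripper_width: 0.0274
```

```bash
python3 go.py .55 .150 .448 114; python3 - <<'E'
from station import robot, eyes
import cv2,numpy as np
o=robot.observe();f=eyes.camera("wrist")["frame"];cv2.imwrite('pics/w2.png',f);np.save('ee2.npy',np.r_[o['ee_pos'],o['ee_rot']])
cv2.imwrite('pics/w2a.png',cv2.resize(f,None,fx=1.4,fy=1.4))
E
```

```text
t 5.85 pos [0.5513 0.1454 0.4504] rpy [1.7999e+02 2.0000e-02 1.1363e+02] q [ 0.14  0.19  0.34  1.73 -0.    1.3 ] w 0.0274 F [ 0.5 -0.4 -3.9]
shift [4.7 0.6 2.4] rot [ 0.01  0.02 -0.37] hold 0.1547
```

View pics/w2a.png

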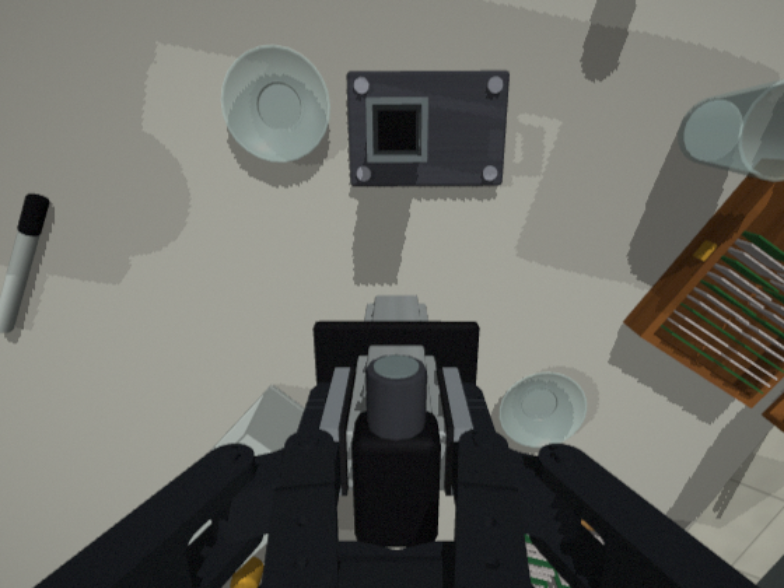

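```bash
python3 - <<'E'
import cv2
f=cv2.imread('pics/w2.png');cv2.imwrite('pics/w2b.png',cv2.resize(f[45:138,243:368],None,fx=6,fy=6,interpolation=cv2.INTER_CUBIC))
E
```

```text
(no output)
```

View pics/w2b.png

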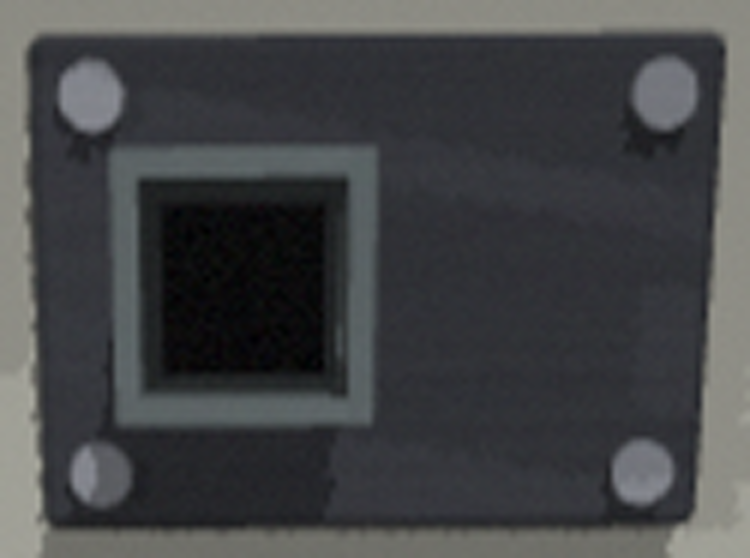

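```bash
python3 - <<'E'
from h import *
ee=np.load('ee2.npy');W=lambda P:projw(ee,P)
h=.02;Q=[(h,h,.095),(-h,h,.095),(-h,-h,.095),(h,-h,.095)]
uv=np.array([(378,146),(110,146),(116,427),(374,426)])/6+[243-.4,45-.4]
x,r=fit([(W,Q,uv)],[.517,.22,.42]);print(x.round(4),np.degrees(x[2]),r.round(2).tolist())
# as tool-relative
Rt=R.from_euler('xyz',ee[3:]).as_matrix();print(((np.r_[x[:2],.095]-ee[:3])@Rt*1000).round(1))
P=(np.array([x[0],x[1],.095])-ee[:3])@Rt
E
```

```text
[0.5179 0.2248 0.416 ] 23.83557210205576 [[0.04, 0.12], [0.03, 0.27], [0.07, -0.23], [-0.13, -0.2]]
[ 86.2   1.2 355.4]
```

>>> {"method": "step_arm", "body": {
  "rows": [
    [[20,0.2,0,0,0,-0.2],[50,0.5,10,0,0,-0.2],[75,0.8,30,0,0,-0.2],[86.5,0.8,50,0,0,-0.2],[86.5,0.8,62,0,0,-0.2],[86.5,0.8,65,0,0,-0.2],[86.5,0.8,65,0,0,-0.2],[86.5,0.8,65,0,0,-0.2]]
  ]
}}

```text
time: 6.7
ee_pos: [0.5178, 0.2253, 0.3864]
ee_rot: [3.14, 0.0, 1.987]
ft_force: [-0.7, 0.6, -3.7]
gripper_width: 0.0272
```

```bash
python3 go.py .518 .2248 .385 113.84; python3 - <<'E'
from station import robot, eyes
import cv2,numpy as np
f=eyes.camera("wrist")["frame"];s=eyes.camera("scene")["frame"];t=eyes.camera("top")["frame"]
a=cv2.resize(f[130:420,140:430],(400,400));b=cv2.resize(s[110:260,310:460],(400,400),interpolation=cv2.INTER_CUBIC)
cv2.imwrite('pics/i1.png',np.hstack([a,b]));cv2.imwrite('pics/s_i1.png',s)
E
```

```text
t 6.7 pos [0.5178 0.2253 0.3864] rpy [1.7990e+02 3.0000e-02 1.1385e+02] q [ 0.29  0.15  0.17  1.59 -0.    1.45] w 0.0272 F [-0.7  0.6 -3.7]
shift [-0.5 -0.1  1.4] rot [0.1  0.03 0.01] hold 0.1547
```

View pics/i1.png

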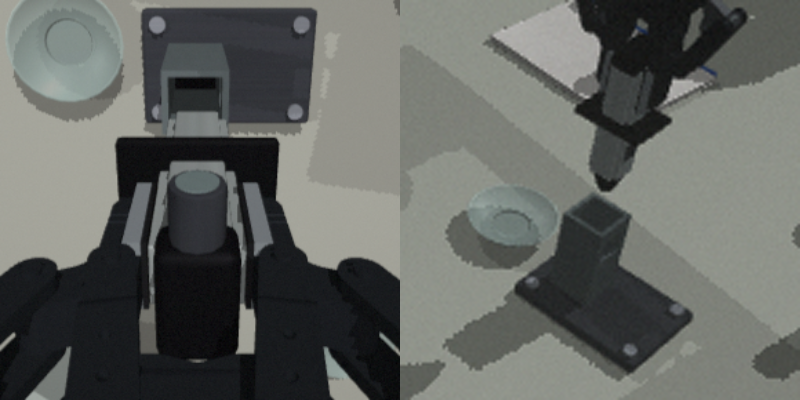

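>>> {"method": "step_arm", "body": {
  "rows": [
    [[0,-0.5,8,0,0,0],[0,-0.5,16,0,0,0],[0,-0.5,24,0,0,0],[0,-0.5,32,0,0,0],[0,-0.5,38,0,0,0],[0,-0.5,44,0,0,0],[0,-0.5,50,0,0,0],[0,-0.5,50,0,0,0]]
  ]
}}

```text
time: 7.65
ee_pos: [0.5164, 0.2258, 0.3339]
ee_rot: [-3.14, -0.0, 1.989]
ft_force: [0.7, -1.0, -4.4]
gripper_width: 0.0271
```

```bash
python3 go.py .518 .2248 .285 113.84; python3 - <<'E'
from station import robot, eyes
import cv2,numpy as np
f=eyes.camera("wrist")["frame"];s=eyes.camera("scene")["frame"]
a=cv2.resize(f[130:420,140:430],(400,400));b=cv2.resize(s[110:260,310:460],(400,400),interpolation=cv2.INTER_CUBIC)
cv2.imwrite('pics/i2.png',np.hstack([a,b]))
E
```

```text
t 7.65 pos [0.5164 0.2258 0.3339] rpy [-1.7988e+02 -1.0000e-02  1.1394e+02] q [ 0.29  0.15  0.06  1.49 -0.    1.45] w 0.0271 F [ 0.7 -1.  -4.4]
shift [-1.6  1.1 48.9] rot [-0.12 -0.01  0.1 ] hold 0.1547
```

View pics/i2.png

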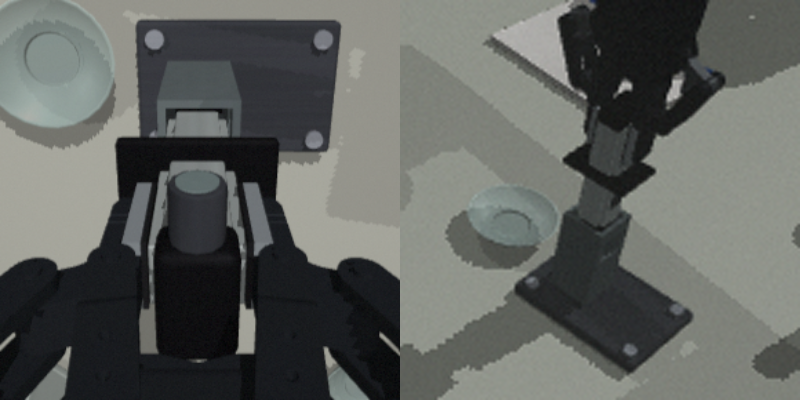

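>>> {"method": "step_arm", "body": {
  "rows": [
    [[-0.8,0.3,5,0,0,0],[-0.8,0.3,10,0,0,0],[-0.8,0.3,15,0,0,0],[-0.8,0.3,20,0,0,0],[-0.8,0.3,25,0,0,0],[-0.8,0.3,30,0,0,0],[-0.8,0.3,34,0,0,0],[-0.8,0.3,38,0,0,0]]
  ]
}}

```text
time: 8.55
ee_pos: [0.5173, 0.2253, 0.2968]
ee_rot: [-3.141, -0.0, 1.989]
ft_force: [0.3, -0.4, -3.9]
gripper_width: 0.0269
```

>>> {"method": "step_arm", "body": {
  "rows": [
    [[0,0,3,0,0,0],[0,0,5,0,0,0],[0,0,7,0,0,0],[0,0,7,0,0,0]]
  ]
}}

```text
time: 8.95
ee_pos: [0.5173, 0.2253, 0.2899]
ee_rot: [-3.141, -0.0, 1.989]
ft_force: [0.1, 1.0, -3.5]
gripper_width: 0.0272
```

```bash
python3 go.py .518 .2248 .285 113.84; python3 - <<'E'
from station import robot, eyes
import cv2,numpy as np
f=eyes.camera("wrist")["frame"];s=eyes.camera("scene")["frame"]
a=cv2.resize(f[130:420,140:430],(400,400));b=cv2.resize(s[130:250,330:450],(400,400),interpolation=cv2.INTER_CUBIC)
cv2.imwrite('pics/i3.png',np.hstack([a,b]))
E
```

```text
t 8.95 pos [0.5173 0.2253 0.2899] rpy [-179.98   -0.    113.94] q [ 0.29  0.15 -0.01  1.4  -0.    1.44] w 0.0272 F [ 0.1  1.  -3.5]
shift [-0.7  0.5  4.9] rot [-0.02 -0.    0.1 ] hold 0.1547
```

View pics/i3.png

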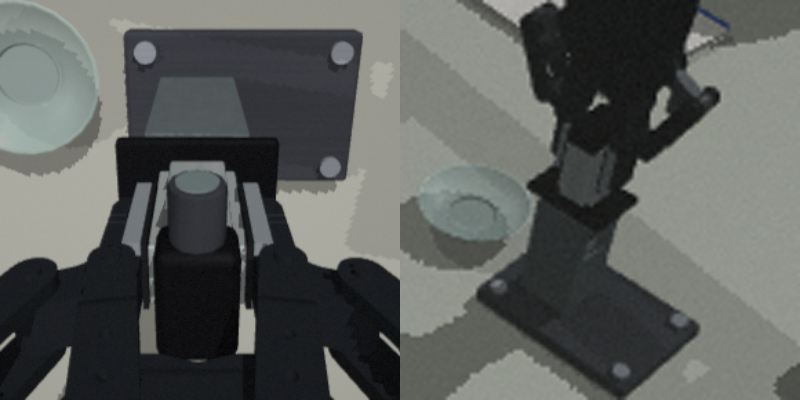

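Still no contact force. I'll press the last few mm gently, about 1 mm per row.

>>> {"method": "step_arm", "body": {
  "rows": [
    [[0,0,1,0,0,0],[0,0,2,0,0,0],[0,0,3,0,0,0],[0,0,4,0,0,0],[0,0,4,0,0,0]]
  ]
}}

```text
time: 9.55
ee_pos: [0.5173, 0.2253, 0.2859]
ee_rot: [-3.141, -0.0, 1.989]
ft_force: [0.4, 0.4, -4.3]
gripper_width: 0.0271
```

>>> {"method": "step_arm", "body": {
  "rows": [
    [[0,0,0.7,0,0,0],[0,0,1.4,0,0,0],[0,0,1.4,0,0,0]]
  ]
}}

```text
time: 9.85
ee_pos: [0.5174, 0.2253, 0.2853]
ee_rot: [3.141, 0.0, 1.989]
ft_force: [-0.7, -1.0, -0.9]
gripper_width: 0.0274
```

>>> {"method": "step_arm", "body": {
  "rows": [
    [[0,0,0.5,0,0,0],[0,0,1,0,0,0],[0,0,1,0,0,0]]
  ]
}}

```text
time: 10.15
ee_pos: [0.5173, 0.2253, 0.2853]
ee_rot: [3.141, 0.0, 1.989]
ft_force: [-3.0, -1.1, 4.7]
gripper_width: 0.0272
```

>>> {"method": "step_arm", "body": {
  "rows": [
    [[0,0,0,0,0,0],[0,0,0,0,0,0],[0,0,0,0,0,0],[0,0,0,0,0,0],[0,0,0,0,0,0],[0,0,0,0,0,0],[0,0,0,0,0,0],[0,0,0,0,0,0]]
  ],
  "claw": 85
}}

```text
time: 10.95
ee_pos: [0.5174, 0.2253, 0.2838]
ee_rot: [-3.142, -0.0, 1.989]
ft_force: [0.4, -0.2, 0.2]
gripper_width: 0.0727
```

```bash
python3 go.py .518 .2248 .285 113.84; python3 - <<'E'
from station import robot, eyes
import cv2,numpy as np
f=eyes.camera("wrist")["frame"];s=eyes.camera("scene")["frame"]
a=cv2.resize(f[130:420,140:430],(400,400));b=cv2.resize(s[130:250,330:450],(400,400),interpolation=cv2.INTER_CUBIC)
cv2.imwrite('pics/i4.png',np.hstack([a,b]))
E
```

```text
t 10.95 pos [0.5174 0.2253 0.2838] rpy [-180.     -0.    113.93] q [ 0.29  0.16 -0.02  1.39  0.    1.44] w 0.0727 F [ 0.4 -0.2  0.2]
shift [-0.7  0.4 -1.2] rot [-0.   -0.    0.09] hold 0.1547
```

View pics/i4.png

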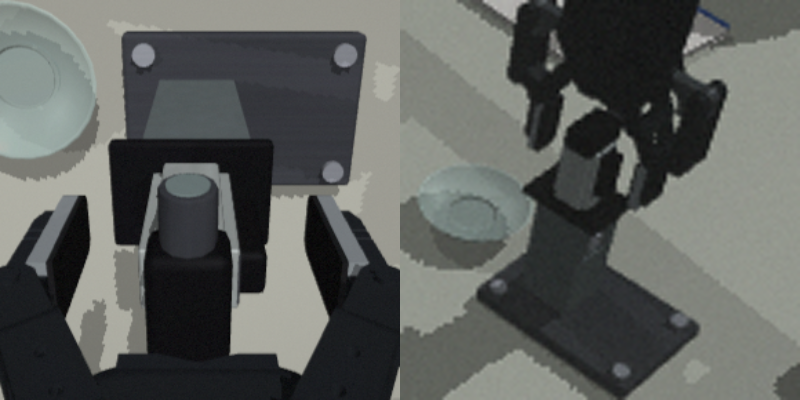

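The pad now stands out on the right at (252,270), so the button has released. I'll retract upward.

>>> {"method": "step_arm", "body": {
  "rows": [
    [[0,0,-10,0,0,0],[0,0,-30,0,0,0],[0,0,-60,0,0,0],[0,0,-95,0,0,0],[0,0,-130,0,0,0],[-30,0,-150,0,0,0],[-75,0,-160,0,0,0],[-110,0,-160,0,0,0]]
  ]
}}

```text
time: 11.85
ee_pos: [0.5626, 0.1235, 0.4477]
ee_rot: [3.136, 0.003, 1.989]
ft_force: [0.5, 0.4, -0.3]
gripper_width: 0.0725
```

>>> {"method": "step_arm", "body": {
  "rows": [
    [[-40,0,0,0,0,0],[-40,0,0,0,0,0],[-40,0,0,0,0,0]]
  ]
}}

```text
time: 12.15
ee_pos: [0.5784, 0.0873, 0.4443]
ee_rot: [3.141, -0.0, 1.986]
ft_force: [0.1, 0.1, -0.1]
gripper_width: 0.0725
```

```bash
python3 go.py .518 .2248 .285 113.84; python3 - <<'E'
from station import robot, eyes
import cv2,numpy as np
f=eyes.camera("wrist")["frame"];s=eyes.camera("scene")["frame"]
cv2.imwrite('pics/e1.png',cv2.resize(s,None,fx=1.4,fy=1.4))
a=cv2.resize(f[0:200,180:380],(400,400));b=cv2.resize(s[150:250,330:430],(400,400),interpolation=cv2.INTER_CUBIC)
cv2.imwrite('pics/e2.png',np.hstack([a,b]))
E
```

```text
t 12.15 pos [0.5784 0.0873 0.4443] rpy [ 1.7998e+02 -3.0000e-02  1.1382e+02] q [0.04 0.22 0.37 1.72 0.   1.19] w 0.0725 F [ 0.1  0.1 -0.1]
shift [150.1   0.2 159.3] rot [ 0.02 -0.03 -0.02] hold 0.1547
```

View pics/e2.png

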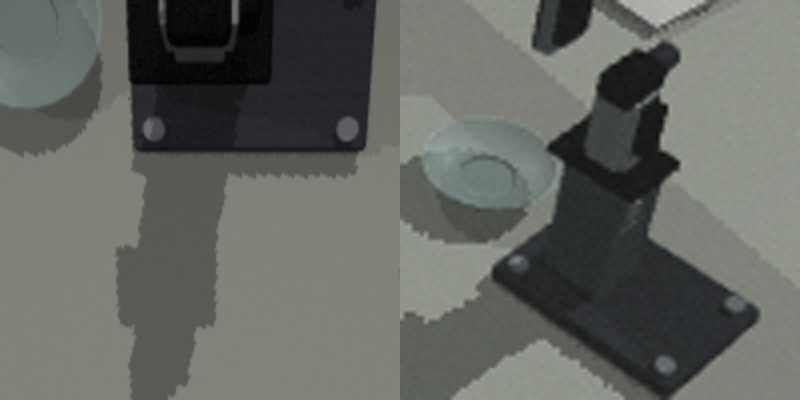

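View pics/e1.png

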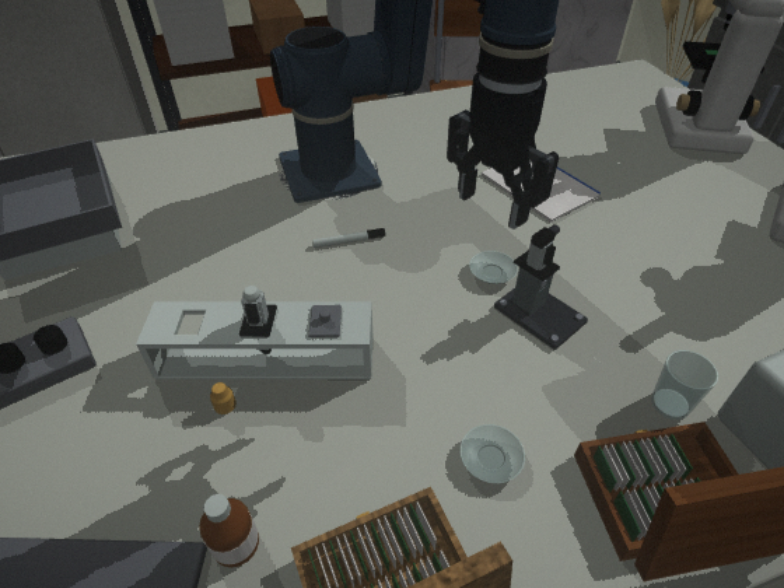

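```bash
python3 -c "
from station import robot
print(robot.hand_in())"
```

```text
the job is handed in; nothing more can be done
None
```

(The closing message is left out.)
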